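# Unhook the ballast plate and square it on the shaking table

## Task

Take the aluminium ballast plate with the wooden grip out of the blue cradle: its one end is caught under the yellow keeper, so raise the other end and tilt it clear of the yellow lip, then draw it out. Set it down, without dropping it, on the dark plate on the shaking table, lying the same way, so that both plates sit flush against both black fences, and let go. Leave everything else where it is.

Things in the scene. Friction and masses are not known exactly. Their poses are not given: they have to be found in the camera images.
- plate: The ballast plate to move: bare aluminium, 130 (its x) by 90 (its y) by 8 mm thick, about 0.3 kg. A brown wooden grip block, 44 (x) by 28 (y) mm, is screwed to the middle of its top and rises to 64 mm above the plate's underside. Origin at the centre of the underside, z up. It starts flat in the blue cradle, its axes along the cradle's within a degree.
- plate_lip_edge (a point): Middle of the plate's lower edge at its +x end (65 mm from the plate's centre, at the underside), the end that starts behind the cradle's lip.
- plate_keeper_edge (a point): Middle of the plate's lower edge at its -x end, the end that starts under the cradle's keeper.
- cradle: Blue storage cradle, fixed, 160 (x) by 120 (y) mm. Origin at the centre of its underside, z up. The plate lies on its floor, 20 mm above the bench, 1 to 3 mm clear of the rear wall (inner face x = -67 mm) and of the lip (x = +67 mm). Side rails 6 mm tall leave 3 mm beside the plate.
- keeper (a point): Middle of the lower free edge of the yellow keeper, 70 mm wide, which overhangs the plate's -x end by 12 mm: at cradle x = -53 mm, 15 mm above the floor; its top is 22 mm above the floor. Straight up, the plate's end meets it after 7 mm, which is less than the lip needs.
- lip (a point): Top middle of the inner face of the yellow retaining lip at the cradle's +x end: x = +67 mm, 16 mm above the floor; 6 mm thick, 70 mm wide. The plate comes out by raising this end, tilting about the plate's -x lower edge by 8 to 25 degrees until it is above the lip, then drawing it towards +x along its own slope by 20 mm or more, then up.
- shaker: Shaking table, fixed: chipboard base with a white deck whose top is 55 mm above the bench. Origin on the bench plane under the stack place, z up; the base reaches x = -125 to +135 mm and y = -100 to +210 mm. Two black fences on the deck form a corner on its +x and +y sides; the -x and -y sides are open.
- fence_corner (a point): Where the inner faces of the two black fences meet, on the deck's top: shaking table x = +65, y = +45 mm. The end fence (face x = +65 mm) runs 90 mm from here towards -y, the long fence (face y = +45 mm) 130 mm towards -x. Both are rigid, 30 mm tall and 10 mm thick.
- motor_top (a point): Top of the motor's shaft, 145 mm above the bench, at shaking table x = 60, y = 150 mm; the motor is upright, of radius 40 mm. A grey junction box, 80 by 55 mm, top 83 mm above the bench, stands beside it at x = -65, y = 155 mm.
- stack_place (a point): Point on the deck's top at the shaking table's x = y = 0, axes as the shaking table's: the centre of the underside of a plate that lies flush against both fences with its 130 mm side along the long fence (x). Such a plate on top of the dark one has its underside 8 mm above this point.
- base_plate: Dark steel plate without a grip, 130 (x) by 90 (y) by 8 mm, 0.7 kg, loose, lying on the deck in the corner of the fences (within 2 mm of both). Origin at the centre of its underside.
- sample_block: Bystander: dark wooden block 30 by 60 by 30 mm, loose on the deck behind the end fence. Origin at the centre of its underside.
- tape_roll: Bystander: yellow ring, 90 mm across, 25 mm tall, loose on the bench.
- bowl: Bystander: glass bowl, 150 mm across, 65 mm tall, loose on the bench.
- mallet: Bystander: wooden mallet, head 110 by 60 by 50 mm, handle 170 mm, loose on the bench.
- mug: Bystander: blue mug, 80 mm across, 90 mm tall, loose on the bench.
- screwdriver: Bystander: screwdriver lying on the bench.
Mind the look-alikes: they are no part of the job. Leave any orange or red look-alike of the plate alone.

How it is judged:
By the outcome, as a careful person would: the job done as asked, in the order asked, and still so for the second after the job is handed in, with the robot touching nothing.
It also fails if it takes over 42 s, if anything falls off the work surface, if the arm or the gripper's body presses on something with over 40 N, if the wrist force passes 120 N, or if a joint passes its speed limit or range.

## Robot

A 6-joint arm with a two-finger parallel gripper is mounted at the origin on the work surface. World frame = base frame: x ahead of the robot, y to its left, z up, the work surface at z = 0. Lengths are in m, angles in rad, forces in N, time in s.
With the tool pointing down it reaches from about 0.35 to 0.8 m from the base axis. Payload 7.3 kg.
Tool frame: the origin (TCP) lies between the finger pads; the fingertips stand 25 mm ahead of it and the grasp point (between the pads) lies 6 mm ahead of it (r.tip_extent is the distance from the TCP to the fingertips, in m); z points along the fingers, y is the direction in which the jaws open and shut (so a half turn about z gives the same grasp; the last joint's range is limited). The gripper opens to 85 mm and grips with 20 to 120 N. Pads are 22 mm wide; open, the fingers measure 114 mm over their backs; the gripper's body (76 mm by 85 mm) begins 54 mm behind the grasp point. The pads swing forward as they close: fully open they stand 13 mm farther back than shut.
Start: joints at [1.064, 0.342, 1.524, -0, 1.275, -0.146], TCP at [0.185, 0.491, 0.256] pointing down, gripper open.
Joint ranges: [-2.53, 2.53], [-0.77, 2.02], [0.04, 2.7], [-1, 4.14], [0.28, 2.66], [-3.11, 3.11]. Speed limits (rad/s): [2.57, 2.57, 3.14, 3.14, 3.14, 3.14].

## Interface

Orientations are given as a unit quaternion [x, y, z, w].
In Python, from workcell import r, command_gripper, optics gives the robot as it stands. The module is installed in compiled form; this text tells all that it offers. Calls block until the motion is done:
- r.reach(position, orientation): joint-space move of the TCP to a pose.
- r.move_straight(position, orientation=None, speed=0.15, max_force=None): straight line of the TCP; orientation=None keeps the orientation; speed is the mean speed in m/s. With max_force (N) it stops when the force on the tool has changed by that much, and returns True; else False.
- r.movej(angles): joint-space move.
- command_gripper(opening, force=None): finger opening in m; force is the grip in N (None keeps the last); returns when the fingers have stopped.
- r.hold(seconds).
- r.solve_ik(position, orientation): joint angles nearest the present ones, or None.
- r.read_state(): the state.
- optics.get_image(name): name is "scene" or "top" or "wrist"; returns (picture, depth): 480x640x3 uint8, red, green, blue; 480x640 float32, m along the optical axis (not along the pixel's ray), 0 where there is no reading.
- optics.camera_model(name): a dict with "K" (3x3 intrinsics, pixels), "R" (3x3) and "t" (3): a world point X has camera coordinates R X + t; the wrist camera has in their place "tool_from_camera" (4x4, takes a point from camera to tool coordinates, whose origin is the TCP and whose axes are the flange's). Camera axes: x right, y down, z forward; pixel columns grow to the right and rows downward; lengths in m; the calibration is good to about 2 mm. A picture is of the moment at which its call begins: read the wrist's pose just before it. camera_model takes no time and is no camera call.
A pose or a line that the arm cannot do raises r.PlanningError and nothing moves.
- r.finish_job(): hands the job in, once; it reports no verdict.
The state is a dict: "time_s": time; "joint_positions": joint angles; "dq": joint speeds; "tau": joint torques, N m; "eef_pos": TCP position; "eef_rot": TCP orientation; "contact_force": force on the tool from outside, world axes, zero at the start; "torque": the same for the moment, N m; "grip_width": finger opening in m.
Only numpy, scipy, OpenCV 4.12 (cv2) and the standard library are available. Lean on these libraries where they do the work, as an engineer would, in place of code of your own. Each camera call takes 0.05 s, during which the arm holds its last target. There are 200 camera calls.

## Working session

There is one attempt and no reset: what is moved stays moved. The work goes in short steps, each a Python script; the robot and the scene stay as the last script left them, time stands still between calls to the robot, and variables do not carry over. Pictures are saved under pics/ and viewed, about 8 in all and at most 12, crops included, and the job is handed in when it is done.

```bash
mkdir -p pics
cat > h.py <<'E'
import numpy as np, cv2
from scipy.spatial.transform import Rotation as R
from workcell import r, command_gripper, optics
def snap(name,tag):
    s=r.read_state(); im,d=optics.get_image(name); np.savez(f'pics/{tag}.npz',im=im,d=d,p=s['eef_pos'],q=s['eef_rot'])
    cv2.imwrite(f'pics/{tag}.png',im[:,:,::-1]); return im,d
def world(name,tag,px):
    f=np.load(f'pics/{tag}.npz'); m=optics.camera_model(name); K=np.array(m['K']); out=[]
    for u,v in px:
        w=f['d'][int(v)-1:int(v)+2,int(u)-1:int(u)+2]; w=w[w>0]; z=np.median(w) if w.size else 0
        c=z*np.linalg.solve(K,[u,v,1])
        if name=='wrist':
            T=np.array(m['tool_from_camera']); X=R.from_quat(f['q']).apply(T[:3,:3]@c+T[:3,3])+f['p']
        else: X=np.array(m['R']).T@(c-np.array(m['t']))
        out.append(X)
    return np.array(out)
E
python3 - <<'E'
from h import *
a,_=snap('top','top0'); b,_=snap('scene','sc0')
s=r.read_state(); print(s['time_s'],s['eef_rot'],r.tip_extent)
E
```

```text
0.1 [ 1.79413850e-01  9.83773474e-01 -6.17560808e-04 -2.01148165e-04] 0.025
```

View pics/top0.png

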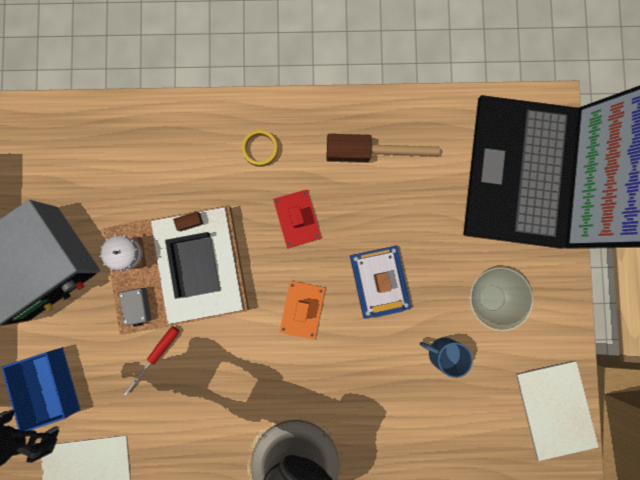

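View pics/sc0.png

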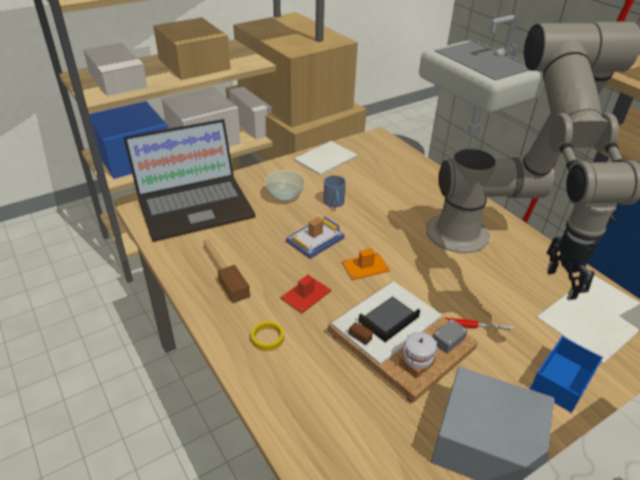

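The top view shows three plates with grips: red at (298,217), orange at (303,310), and bare aluminium with a brown grip in the blue cradle at (381,282). I choose the aluminium one. The shaker with the dark plate is at (195,265). I'll check both in a close crop.

Run:
```python
from h import *
im=cv2.imread('pics/top0.png')
a=cv2.resize(im[235:330,340:425],None,fx=5,fy=5,interpolation=cv2.INTER_CUBIC)
b=cv2.resize(im[200:330,98:260],None,fx=3.65,fy=3.65,interpolation=cv2.INTER_CUBIC)[:475]
b=cv2.resize(im[200:330,155:250],None,fx=3.65,fy=3.65,interpolation=cv2.INTER_CUBIC)
print(a.shape,b.shape)
c=np.zeros((475,a.shape[1]+b.shape[1],3),np.uint8); c[:,:a.shape[1]]=a; c[:b.shape[0],a.shape[1]:]=b[:475]
cv2.imwrite('pics/c1.png',c)
print(world('top','top0',[(381,282),(195,265),(122,252),(134,306),(400,260)]))
```

```text
(475, 425, 3) (474, 347, 3)
[[ 0.43854026 -0.21064595  0.08418439]
 [ 0.48621168  0.22663788  0.06368436]
 [ 0.51661539  0.37070363  0.13440926]
 [ 0.39369569  0.36187869  0.08544724]
 [ 0.49027626 -0.26843783  0.01859061]]
```

View pics/c1.png

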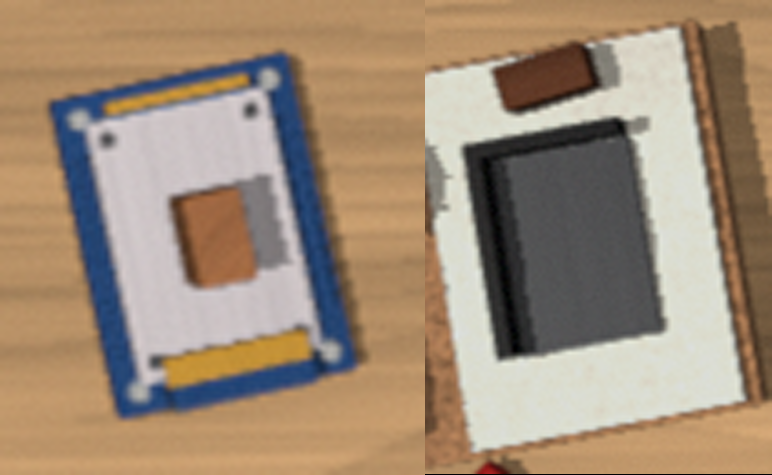

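The crop confirms the aluminium plate. The thin yellow lip is at the top of the cradle (far side, +x, yaw about 12°) and the wide keeper is near the robot. The shaker's fences are far (+x) and left (+y), yaw about 9°. Next I look with the wrist camera above the cradle.

```bash
cat >> h.py <<'E'
def tq(yaw,tilt=0):  # tool down, tool x=-plate x; tilt raises plate +x end
    return (R.from_euler('z',yaw,degrees=True)*R.from_euler('y',-tilt,degrees=True)*R.from_euler('y',180,degrees=True)).as_quat()
E
python3 - <<'E'
from h import *
m=optics.camera_model('wrist');print(np.round(m['tool_from_camera'],3),np.round(m['K'],1))
T=np.array(m['tool_from_camera'])
q=tq(12.3); off=R.from_quat(q).apply(T[:3,3])
p=np.array([0.4385,-0.2106,0.30]); p[:2]-=off[:2]
# aim: camera optical axis tilt relative to the tool
print(R.from_quat(q).apply(T[:3,2]))
r.reach(p,q); im,d=snap('wrist','w1'); print(r.read_state()['time_s'],r.read_state()['joint_positions'])
E
```

```text
[[-0.    -0.964 -0.267  0.068]
 [ 1.    -0.    -0.     0.   ]
 [ 0.    -0.267  0.964 -0.118]
 [ 0.     0.     0.     1.   ]] [[384.4   0.  312.5]
 [  0.  384.4 243.3]
 [  0.    0.    1. ]]
[ 0.26042626  0.05661791 -0.96383223]
2.8333 [-5.10968908e-01  3.43591466e-01  1.39980273e+00  1.25136613e-04
  1.39821091e+00 -2.29747216e+00]
```

View pics/w1.png

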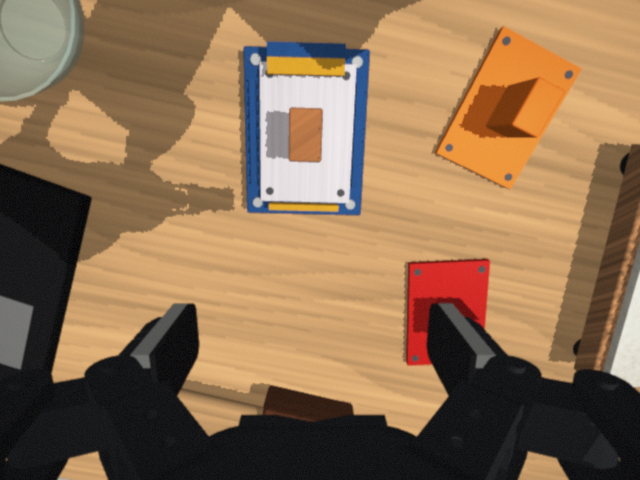

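Wrist view: cradle at (305,130), brown grip top at about (306,134), lip at the bottom edge (305,207), keeper at the top (305,66). Now I compute poses from the depth points.

```bash
cat >> h.py <<'E'
def cloud(name,tag):
    f=np.load(f'pics/{tag}.npz'); m=optics.camera_model(name); K=np.array(m['K']); d=f['d']
    v,u=np.mgrid[:480,:640]; c=np.stack([(u-K[0,2])/K[0,0]*d,(v-K[1,2])/K[1,1]*d,d],-1)
    if name=='wrist':
        T=np.array(m['tool_from_camera']); return R.from_quat(f['q']).apply((c@T[:3,:3].T+T[:3,3]).reshape(-1,3)).reshape(480,640,3)+f['p'],f['im'],d
    return (c-np.array(m['t']))@np.array(m['R']),f['im'],d
def rect(P):
    (c,s,a)=cv2.minAreaRect((P[:,:2]*1000).astype(np.float32)); 
    while a>45:a-=90
    while a<-45:a+=90
    return np.round(c,1),np.round(s,1),round(a,2),round(np.median(P[:,2])*1000,1)
E
python3 - <<'E'
from h import *
W,im,d=cloud('wrist','w1')
g=np.zeros((480,640),bool); g[40:220,235:375]=1
hsv=cv2.cvtColor(im,cv2.COLOR_RGB2HSV); H,S,V=[hsv[...,i].astype(int) for i in range(3)]
grip=g&(W[...,2]>.075)&(d>0); print('grip',grip.sum(),rect(W[grip]))
blue=g&(H>100)&(H<125)&(S>120); print('blue',blue.sum(),rect(W[blue]))
al=g&(S<45)&(V>120)&(W[...,2]>.022)&(W[...,2]<.034); 
al=cv2.morphologyEx(al.astype(np.uint8),cv2.MORPH_OPEN,np.ones((5,5)))>0; print('plate',al.sum(),rect(W[al]))
ye=g&(H>18)&(H<28)&(S>150)&(W[...,2]>.03)
for n,m in(('keeper',ye&(np.arange(480)[:,None]<100)),('lip',ye&(np.arange(480)[:,None]>180))): print(n,m.sum(),rect(W[m]))
# top view: shaker
W,im,d=cloud('top','top0'); g=np.zeros((480,640),bool); g[225:303,163:222]=1
dark=g&(im.max(2)<110)
f=dark&(W[...,2]>.076)&(W[...,2]<.095); print('fence',f.sum(),rect(W[f]))
p=dark&(W[...,2]>.058)&(W[...,2]<.068); print('base',p.sum(),rect(W[p]))
E
```

```text
grip 1792 (array([ 438.9, -215.6]), array([43.8, 27.6]), 11.54, np.float64(83.9))
blue 4999 (array([ 438.5, -217.6]), array([157.5, 118.1]), 10.9, np.float64(21.5))
plate 9821 (array([ 439. , -215.7]), array([129.8,  90.6]), 10.51, np.float64(28.0))
keeper 1289 (array([ 406.7, -223.3]), array([68.4, 69.7]), 11.46, np.float64(42.0))
lip 420 (array([ 487.9, -216.2]), array([75.1, 64.3]), 32.99, np.float64(35.8))
fence 570 (array([504.3, 260.5]), array([ 83., 171.]), -25.15, np.float64(85.9))
base 2061 (array([498.3, 227. ]), array([161.4,  92.9]), 9.7, np.float64(64.2))
```

Run:
```python
from h import *
q=tq(9.3); m=optics.camera_model('wrist'); T=np.array(m['tool_from_camera']); Rq=R.from_quat(q)
# put camera axis through the point [0.49,0.235,0.06] from 0.36 m
p=np.array([0.49,0.235,0.06])-Rq.apply(T[:3,2])*0.36-Rq.apply(T[:3,3])
print(p); r.reach(p,q); snap('wrist','w2'); print(r.read_state()['time_s'],r.read_state()['joint_positions'])
```

```text
[0.46238664 0.22987209 0.2894487 ]
4.4583 [ 3.11030918e-01  3.01868719e-01  1.48905321e+00 -2.52204943e-04
  1.35056967e+00 -1.42057850e+00]
```

View pics/w2.png

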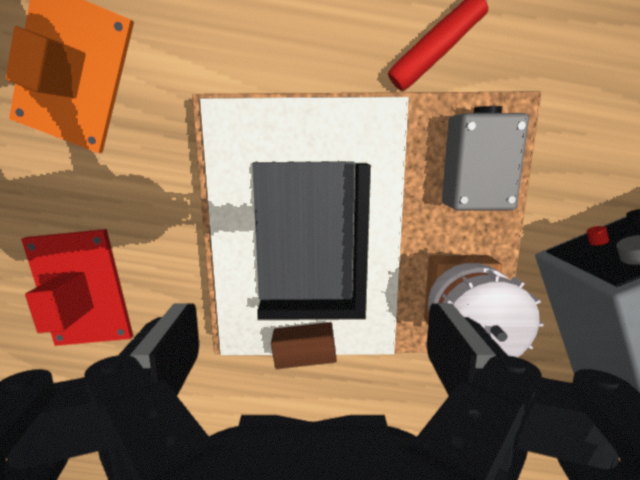

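Wrist view: the base plate spans about (253..355, 162..300). The long fence runs down the right at column 362, the end fence along the bottom at row 310. Next I fit both fences from depth.

Run:
```python
from h import *
W,im,d=cloud('wrist','w2'); g=np.zeros((480,640),bool); g[150:325,245:378]=1
f=g&(W[...,2]>.082)&(W[...,2]<.09); b=g&(W[...,2]>.060)&(W[...,2]<.068)
rows=np.arange(480)[:,None]; cols=np.arange(640)[None]
L=f&(rows<292); E=f&(cols<348); B=b&(rows<297)
for n,m in(('long',L),('end',E),('base',B)): print(n,m.sum(),rect(W[m]))
dk=g&(W[...,2]>.052)&(W[...,2]<.058); print('deck z',np.median(W[dk][:,2]))
yaw=np.radians(rect(W[L])[2]); 
for yd in (np.degrees(yaw),9.3):
    y=np.radians(yd); A=np.array([[np.cos(y),np.sin(y)],[-np.sin(y),np.cos(y)]])
    l=W[L][:,:2]@A.T; e=W[E][:,:2]@A.T; bb=W[B][:,:2]@A.T
    pr=lambda a:np.round(np.percentile(a,[1,99])*1000,1)
    print(yd,'long y',pr(l[:,1]),'end x',pr(e[:,0]),'base x',pr(bb[:,0]),'y',pr(bb[:,1]))
```

```text
long 1518 (array([466.2, 274. ]), array([112.6,  10.4]), 9.63, np.float64(84.9))
end 1013 (array([552.5, 234.5]), array([11.5, 82.9]), 9.68, np.float64(84.8))
base 13297 (array([479.9, 229.6]), array([127.6, 100.8]), 9.35, np.float64(62.9))
deck z 0.05492447282069152
9.63 long y [187.1 197.1] end x [578.4 589. ] base x [448.6 573.7] y [ 96.8 187.1]
9.3 long y [189.9 200. ] end x [577.6 588.3] base x [447.9 572.9] y [ 99.8 189.8]
```

```bash
cat >> h.py <<'E'
YC=11.0; C=np.array([.4389,-.2156,.020]); HG=.046   # TCP height above plate underside
def tilted(th,dx=0,dz=0,along=0):
    Rz=R.from_euler('z',YC,degrees=True); Rt=Rz*R.from_euler('y',-th,degrees=True)
    return C+Rz.apply([-.065+dx,0,dz])+Rt.apply([.065+along,0,HG]), tq(YC,th)
def st():
    s=r.read_state(); print(round(s['time_s'],2),np.round(s['eef_pos'],4),'F',np.round(s['contact_force'],1),'w',round(s['grip_width'],4))
E
python3 - <<'E'
from h import *
for a in ((13,.0015,.001,0),(13,.0015,.001,.035)): assert r.solve_ik(*tilted(*a)) is not None
p=C+[0,0,HG]; q=tq(YC)
r.reach(p+[0,0,.09],q); st()
print(r.move_straight(p,speed=.1,max_force=15)); st()
command_gripper(0.0,60); st()
for k in range(1,5):
    hit=r.move_straight(*tilted(13*k/4,.0015*k/4,.001*min(k,2)/2),speed=.03,max_force=30); st()
    if hit: print('hit',k); break
snap('wrist','w3'); snap('scene','sc3')
a=cv2.imread('pics/sc3.png')[190:290,250:400]; a=cv2.resize(a,(720,480),interpolation=cv2.INTER_CUBIC); cv2.imwrite('pics/sc3c.png',a)
E
```

```text
6.16 [ 0.4394 -0.2151  0.1563] F [0.4 0.7 0.1] w 0.0855
False
7.21 [ 0.4393 -0.2158  0.0665] F [-0.3 -0.5 -0.2] w 0.0856
7.78 [ 0.4391 -0.2158  0.0664] F [-0.7 -0.1  5. ] w 0.0275
8.08 [ 0.436  -0.2159  0.0698] F [ 0.5  0.2 -1.4] w 0.0274
8.39 [ 0.4339 -0.2165  0.0738] F [ 0.4 -0.1 -2.9] w 0.0279
8.68 [ 0.4313 -0.2171  0.0771] F [ 1.1 -0.5 -2.4] w 0.0273
8.97 [ 0.4285 -0.2177  0.0803] F [-0.1  0.8 -2.8] w 0.0274
```

View pics/sc3c.png

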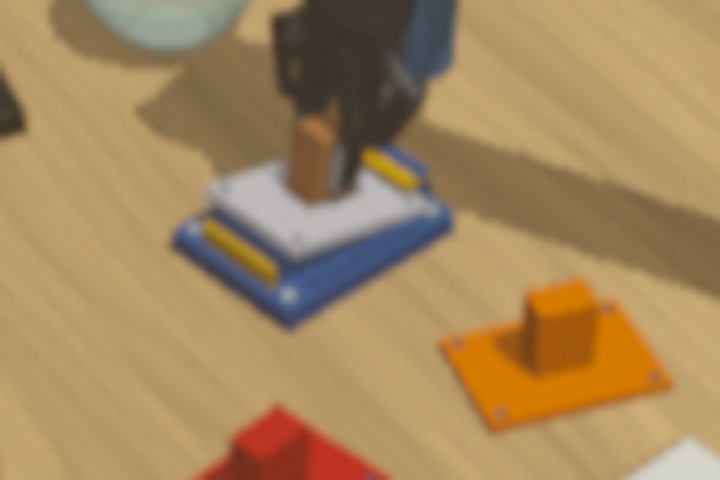

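The crop shows the lip end raised clear above the yellow lip at (240,250), and the wrist force is about the plate's weight. Now I draw it out, lift, level and carry it.

```bash
cat >> h.py <<'E'
YS=9.65; RS=R.from_euler('z',YS,degrees=True); S0=RS.apply([.5135,.1421,0])
def sh(x,y,z): return S0+RS.apply([x,y,0])+[0,0,z]
E
python3 - <<'E'
from h import *
h=r.move_straight(*tilted(13,.0015,.001,.034),speed=.06,max_force=30); st(); assert not h
p,q=tilted(13,.0015,.001,.034)
h=r.move_straight(p+[0,0,.09],q,speed=.12,max_force=30); st(); assert not h
qs=tq(YS); r.reach(sh(-.006,-.006,.063+HG+.05),qs); st()
h=r.move_straight(sh(-.006,-.006,.063+HG+.006),qs,speed=.08,max_force=15); st()
snap('scene','sc4'); snap('wrist','w4')
a=cv2.imread('pics/sc4.png')[265:385,315:475]; a=cv2.resize(a,(720,540),interpolation=cv2.INTER_CUBIC); cv2.imwrite('pics/sc4c.png',a)
E
```

```text
9.79 [ 0.4609 -0.211   0.0879] F [-0.9 -0.2 -3.6] w 0.0273
10.69 [ 0.4606 -0.211   0.1774] F [ 0.1  1.4 -2.7] w 0.027
12.28 [0.4778 0.2184 0.1589] F [ 0.3  0.4 -3. ] w 0.0274
12.97 [0.4778 0.2191 0.1152] F [-0.2  0.1 -2.7] w 0.0271
```

View pics/sc4c.png

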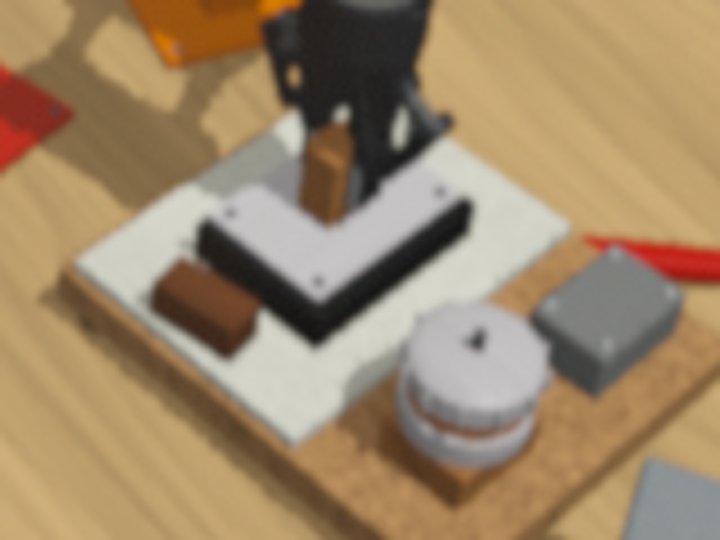

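The plate hangs level just inside the corner, and the fences' inner sides hide its far edges. I lower it under guard and slide it into the corner under guard.

Run:
```python
from h import *
qs=tq(YS)
h=r.move_straight(sh(-.006,-.006,.063+HG-.004),qs,speed=.015,max_force=6); print('down',h); st()
z=r.read_state()['eef_pos'][2]
loc=lambda: np.round(RS.inv().apply(r.read_state()['eef_pos']-S0)*1000,1)
h=r.move_straight(sh(.004,-.006,z),qs,speed=.02,max_force=8); print('x',h,loc()); st()
x=loc()[0]/1000
h=r.move_straight(sh(x,.004,z),qs,speed=.02,max_force=8); print('y',h,loc()); st()
```

```text
down True
13.53 [0.4776 0.2193 0.1094] F [-0.4 -0.4  4.9] w 0.0274
x True [ -5.9  -5.9 109.4]
13.78 [0.4776 0.2193 0.1094] F [-1.2  0.2  4.7] w 0.0273
y True [ -5.8  -0.6 109.5]
14.16 [0.4768 0.2246 0.1095] F [ 0.3 -1.8  3. ] w 0.0273
```

Run:
```python
from h import *
qs=tq(YS); z=.1095
loc=lambda: np.round(RS.inv().apply(r.read_state()['eef_pos']-S0)*1000,1)
h=r.move_straight(sh(.004,-.0008,z),qs,speed=.015,max_force=12); print('x',h,loc()); st()
x=loc()[0]/1000
h=r.move_straight(sh(x,.004,z),qs,speed=.015,max_force=12); print('y',h,loc()); st()
snap('wrist','w5');snap('top','top5')
```

```text
x True [ -5.7  -0.7 109.5]
14.46 [0.4769 0.2246 0.1095] F [-1.  -1.2  3.6] w 0.0274
y True [ -5.7  -0.5 109.5]
14.7 [0.4769 0.2247 0.1095] F [-0.  -0.8  3.7] w 0.0275
```

Run:
```python
from h import *
a=cv2.imread('pics/w5.png')
b=cv2.imread('pics/top5.png')[205:320,150:260]
b=cv2.resize(b,(459,480),interpolation=cv2.INTER_CUBIC); a=a[:, 150:490]
cv2.imwrite('pics/c5.png',np.hstack([a,b]))
```

```text
(no output)
```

View pics/c5.png

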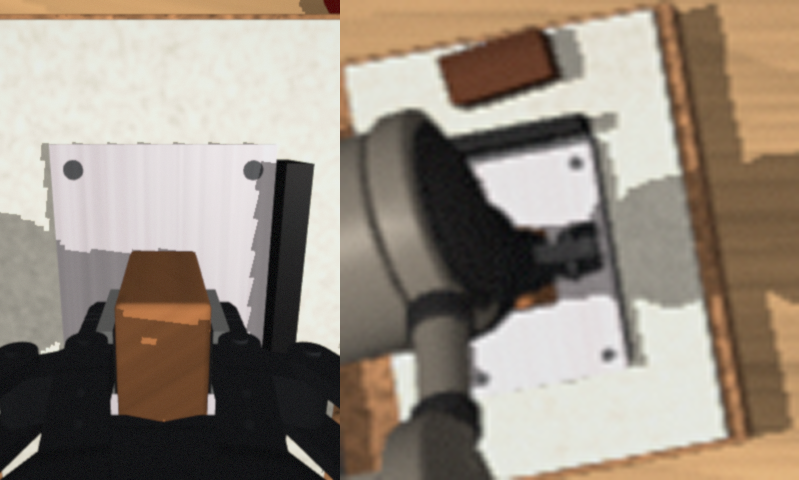

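Run:
```python
from h import *
for cam,tag in (('wrist','w5'),('top','top5')):
    W,im,d=cloud(cam,tag); L=RS.inv().apply((W-S0).reshape(-1,3)).reshape(W.shape)*1000
    reg=(abs(L[...,0])<85)&(abs(L[...,1])<60)&(d>0)
    pl=reg&(L[...,2]>66)&(L[...,2]<76)&(im.min(2)>60)
    for lo,hi in((-38,-22),(-20,20),(22,38)):
        s=pl&(L[...,1]>lo)&(L[...,1]<hi); 
        if s.sum()>20: print(cam,'y',lo,hi,'x range',np.round(np.percentile(L[s][:,0],[.3,99.7]),1),'z',np.median(L[s][:,2]).round(1))
    for lo,hi in((-60,-30),(30,58)):
        s=pl&(L[...,0]>lo)&(L[...,0]<hi)
        if s.sum()>20: print(cam,'x',lo,hi,'y range',np.round(np.percentile(L[s][:,1],[.3,99.7]),1),'z',np.median(L[s][:,2]).round(1))
    b=reg&(L[...,2]>59)&(L[...,2]<65.5)&(im.max(2)<110)
    if b.sum(): print(cam,'base y/x min',np.round(np.percentile(L[b],[1,99],axis=0),1),b.sum())
```

```text
wrist y -38 -22 x range [-71.1  52.9] z 71.2
wrist y -20 20 x range [-71.1 -12. ] z 71.1
wrist y 22 38 x range [-71.   52.3] z 71.0
wrist x -60 -30 y range [-44.8  44.8] z 71.1
wrist x 30 58 y range [-24.8  24.7] z 71.0
wrist base y/x min [[-64.6  47.8  62. ]
 [-64.5  53.3  64. ]] 14
top y -38 -22 x range [-71.9  59.9] z 72.4
top y -20 20 x range [-71.9  59.7] z 72.4
top y 22 38 x range [-72.   34.1] z 72.4
top x -60 -30 y range [-46.6  38.7] z 72.5
top x 30 58 y range [-47.8  18.7] z 72.3
top base y/x min [[-63.1 -48.4  59.3]
 [ 64.7  19.9  65.4]] 79
```

The plate lies at x = −6 mm, y flush (spans −71..+59), so friction stopped the x slide rather than the fence. I'll unload slightly and slide again.

Run:
```python
from h import *
qs=tq(YS)
loc=lambda: np.round(RS.inv().apply(r.read_state()['eef_pos']-S0)*1000,1)
h=r.move_straight(sh(-.006,-.002,.1115),qs,speed=.02); print(loc()); st()
h=r.move_straight(sh(.005,-.002,.1115),qs,speed=.02,max_force=8); print('x',h,loc()); st()
```

```text
[ -6.6  -2.1 110.9]
15.07 [0.4762 0.223  0.1109] F [ 0.7 -0.  -3.1] w 0.0275
x True [  0.2  -2.1 110.6]
15.49 [0.483  0.2241 0.1106] F [-0.1 -0.8 -2.4] w 0.0274
```

Run:
```python
from h import *
qs=tq(YS)
loc=lambda: np.round(RS.inv().apply(r.read_state()['eef_pos']-S0)*1000,1)
h=r.move_straight(sh(.0002,.004,.1112),qs,speed=.02,max_force=8); print('y',h,loc()); st()
p=loc()/1000
h=r.move_straight(sh(p[0],p[1],.105),qs,speed=.01,max_force=6); print('down',h,loc()); st()
command_gripper(.05); st()
p=loc()/1000
r.move_straight(sh(p[0],p[1],.20),qs,speed=.12)
snap('wrist','w6'); st()
# camera over the plate
m=optics.camera_model('wrist'); T=np.array(m['tool_from_camera']); Rq=R.from_quat(qs)
r.reach(np.array([0.49,0.235,0.06])-Rq.apply(T[:3,2])*0.36-Rq.apply(T[:3,3]),qs)
snap('wrist','w7'); st()
W,im,d=cloud('wrist','w7'); L=RS.inv().apply((W-S0).reshape(-1,3)).reshape(W.shape)*1000
reg=(abs(L[...,0])<85)&(abs(L[...,1])<60)&(d>0)
for n,lo,hi in(('top',68.5,75),('base',59,66.5),('fence',82,88)):
    s=reg&(L[...,2]>lo)&(L[...,2]<hi); print(n,s.sum(),np.round(np.percentile(L[s],[.3,99.7],axis=0),1).tolist())
cv2.imwrite('pics/w7c.png',cv2.resize(cv2.imread('pics/w7.png')[140:330,230:390],(640,760))[:600])
```

```text
y True [ -0.6  -0.6 109.9]
15.73 [0.4819 0.2255 0.1099] F [ 0.3 -1.7 -2.7] w 0.0274
down True [ -0.8  -0.6 109.5]
15.94 [0.4817 0.2254 0.1095] F [-0.7  0.5  4.6] w 0.0276
16.29 [0.481  0.2251 0.1086] F [ 0.2  0.2 -0.1] w 0.0499
17.25 [0.4805 0.2249 0.1991] F [-0.4 -0.   0.8] w 0.05
17.76 [0.462  0.2296 0.2886] F [-0.4 -0.   0.5] w 0.05
top 11926 [[-66.2, -44.8, 68.9], [65.8, 45.0, 74.5]]
base 12 [[-64.6, -45.6, 59.0], [66.3, 54.1, 66.4]]
fence 2952 [[-64.5, -44.2, 82.1], [75.2, 55.0, 87.3]]
```

View pics/w7c.png

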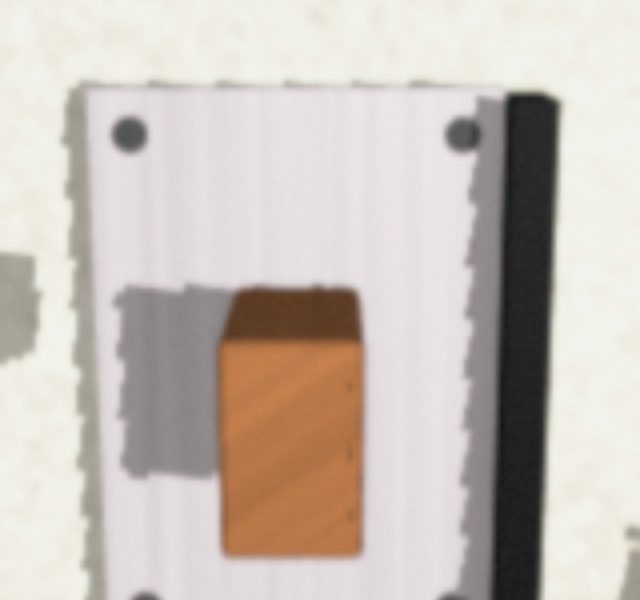

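The plate lies flat, flush in y, but about 1 mm off the end fence in x. I'll nudge both plates with closed fingertips from the open −x side, under guard.

Run:
```python
from h import *
qs=tq(YS)
loc=lambda: np.round(RS.inv().apply(r.read_state()['eef_pos']-S0)*1000,1)
command_gripper(0.0)
r.reach(sh(-.10,0,.20),qs)
print(r.move_straight(sh(-.10,0,.0855),qs,speed=.1,max_force=10)); st()
h=r.move_straight(sh(-.066,0,.0855),qs,speed=.02,max_force=12); print('push',h,loc()); st()
r.move_straight(sh(-.10,0,.0855),qs,speed=.08); r.move_straight(sh(-.10,0,.2),qs,speed=.15)
m=optics.camera_model('wrist'); T=np.array(m['tool_from_camera']); Rq=R.from_quat(qs)
r.reach(np.array([0.49,0.235,0.06])-Rq.apply(T[:3,2])*0.36-Rq.apply(T[:3,3]),qs)
snap('wrist','w8'); st()
W,im,d=cloud('wrist','w8'); L=RS.inv().apply((W-S0).reshape(-1,3)).reshape(W.shape)*1000
reg=(abs(L[...,0])<85)&(abs(L[...,1])<60)&(d>0)
for n,lo,hi in(('top',68.5,75),('base',59,66.5),('fence',82,88)):
    s=reg&(L[...,2]>lo)&(L[...,2]<hi); print(n,s.sum(),np.round(np.percentile(L[s],[.3,99.7],axis=0),1).tolist())
s=reg&(L[...,2]>68.5)&(L[...,2]<73)
for a in((-40,-20),(20,40)): k=s&(L[...,1]>a[0])&(L[...,1]<a[1]); print('xmin at y',a,np.percentile(L[k][:,0],[.3,99.5]).round(1))
```

```text
False
20.13 [0.3842 0.2095 0.086 ] F [ 0.2  0.1 -0.8] w -0.0
push True [-75.7  -0.   85.1]
21.36 [0.4078 0.2134 0.0851] F [-1.5  0.   4.8] w -0.0001
23.32 [0.4614 0.2294 0.2876] F [-0.2  1.2 -0.5] w 0.0001
top 11015 [[-64.8, -44.9, 69.0], [65.4, 45.0, 74.2]]
base 152 [[-65.9, -45.8, 59.0], [-64.7, 45.3, 65.6]]
fence 2125 [[-64.1, -44.3, 82.2], [74.9, 55.0, 87.4]]
xmin at y (-40, -20) [-64.8  65.3]
xmin at y (20, 40) [-64.8  61. ]
```

View pics/w8.png

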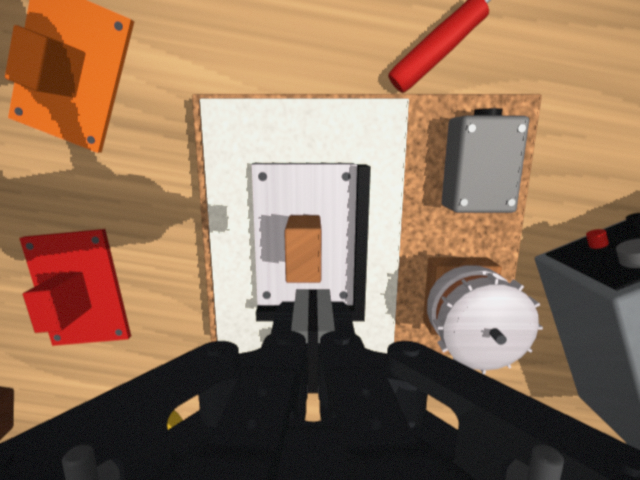

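The plate now lies flush: x −64.8..65.4, y −44.9..45.0 against faces at +65 and +45. The dark plate sits under it within about 1 mm, and the gripper is clear.

```bash
python3 -c "
from h import *
r.hold(.3); st(); r.finish_job()"
```

```text
23.62 [0.4619 0.2296 0.289 ] F [-1.2 -0.4  0.3] w 0.0002
the job is handed in; nothing more can be done
```

The aluminium plate is on the dark plate, flush against both fences as far as I could measure, and the job was handed in at 23.6 s. I gripped it by the wooden block, tilted it 13° clear of the lip, drew it out 34 mm, lifted it and carried it to the shaking table. I lowered it under force guard, slid it into the corner and released it. Then I nudged both plates from the −x side with closed fingertips.

**Last checks:**
- **Plate:** it lies flat, spanning x −64.8 to 65.4 mm and y −44.9 to 45.0 mm, against fence faces at +65 and +45 mm.
- **Dark plate:** only its rim shows, and it appears within about 1 mm of flush. I did not push it separately towards the long fence.
- **Forces:** the recorded tool-force readings stayed under about 6 N per axis, and the contact guards were set at 6–30 N.
- **Other objects:** in the last wrist picture the red and orange plates, junction box, motor and the visible part of the screwdriver look unmoved. I did not check the sample block or the other loose objects after the last move.

**What disagreed:** the first two slides towards +x were stopped by friction 6 mm short of the end fence. I raised the plate slightly and slid it again. After release it was still about 1 mm off, which the fingertip nudge corrected.

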